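# Fit the chopping blade in the food processor

## Task

Get the food processor ready for loading: lift its lid off by the knob and set it down gently, knob up, in the middle of the cork mat, then stand the chopping blade on the drive shaft, turned so that its slot meets the shaft's key and it goes fully home. Leave the lid off and let go of everything, do not drop the lid or the blade from a height, and do not disturb the sauce bottle, the mug, the jar or the tin.

Things in the scene. Friction and masses are not known exactly. Their poses are not given: they have to be found in the camera images.
- processor: Food processor, fixed. Origin: worktop level, on the bowl's axis. Round steel plinth 208 mm across, 45 mm high, carrying a clear bowl. A steel motor column (140 mm wide in y, x from 104 to 200 mm, 190 mm high, white dial on top to 200 mm) stands on its +x side; a black bowl handle stands out 135 mm on its -x side. Its yaw varies.
- bowl_rim (a point): Centre of the bowl's mouth at rim height, 190 mm above the worktop. Bowl 190 mm across outside, wall 4 mm, inside 178 mm wide at its floor (50 mm above the worktop) and 182 mm at the rim.
- shaft: Upright drive shaft in the bowl, under the lid, locked (never turns), yaw differs each run. Origin: on its axis at the seat, the top of a white disc 64 mm across, 55 mm above the worktop, where the blade's hub rests when home. Steel, 24 mm across up to 55 mm above the seat, then a cone to 10 mm across at 72 mm. Its +x axis (the way the key points) is within 1.1 rad of world +x.
- key_tip (a point): Top outer end of the shaft's orange key: 21 mm from the shaft's axis along the shaft's +x, 40 mm above the seat. The key is a rib 8 mm wide from the seat up, its top 6 mm only 5 mm wide.
- lid: White loose lid, on the bowl at the start. Origin: centre of its underside; z up. A plug 176 mm across and 8 mm high sits in the bowl's mouth (origin then 182 mm above the worktop); above it a flange 198 mm across, 6 mm thick; in the middle a black knob. About 0.2 kg.
- lid_knob (a point): Where to grip the lid's knob, on its axis 40 mm above the lid's origin. Round black head 38 mm across, from 26 to 52 mm above the lid's origin, on a stem 24 mm across.
- blade: Chopping blade, upright on the worktop at the start, across the processor from the mat. Origin: centre of the hub's underside; z up. Grey hub 56 mm across, 84 mm high, black grip fin on top. Two flat steel blades along +y (12 mm up) and -y (36 mm up) reach 78 mm from the axis. Its +x starts within 1.1 rad of world +x. About 0.2 kg.
- blade_fin (a point): Where to grip the blade: middle of the fin, 110 mm above the blade's origin. The fin is 50 mm long (along x), 16 mm thick (along y), from 84 to 122 mm above the blade's origin.
- blade_slot (a point): Mouth of the key slot in the hub's underside, 18 mm from the axis along the blade's +x. Bore 29 mm across, 76 mm deep; slot 12 mm wide, to 24 mm from the axis, all the bore's depth. An orange tab on the hub's top, to 46 mm from the axis, 76 to 84 mm up, marks this side. The hub goes home only with its +x along the shaft's +x (about 0.1 rad), else it rests on the key 40 mm high.
- mat_top (a point): Centre of the top of the square cork mat, 220 x 220 mm, 6 mm thick, fixed to the worktop: the lid goes here. Axes along its sides.
- sauce: Amber sauce bottle with a black cap, 64 mm in diameter, 200 mm high. Origin: centre of its underside. Leave alone.
- mug: Blue mug, 80 mm in diameter, 95 mm high, handle at its +y. Origin: centre of its underside. Leave alone.
- jar: Glass jar with a red cap, 52 mm in diameter, 90 mm high, near the bowl's front corner. Origin: centre of its underside. Leave alone.
- tin: Green tin, 52 mm in diameter, 80 mm high, near the bowl's other front corner. Origin: centre of its underside. Leave alone.
Mind the look-alikes: they are no part of the job. What is meant by the lid is not green, and is the larger of those in its own colour.

How it is judged:
On the way, in this order (a step that is already met when the one before it is completed fails the run):
1. the lid has been let go, lying flat, knob up, on the cork mat (distance between lid and mat_top below 0.045 m and angle between lid's own z axis and vertical below 0.08 rad and contact force between the fingers and lid below 0.1 N), for 0.2 s.
2. the blade is keyed onto the shaft and fully home (horizontal distance between blade and shaft below 0.005 m and z of blade in the frame of shaft below 0.004 m and angle between blade's own z axis and vertical below 0.08 rad), for 0.2 s.
At the end, for the whole second after the job is handed in: The lid lies flat and knob up on the mat, its middle within 45 mm of the mat's middle; the blade stands upright on the shaft, within 5 mm of its axis and with its hub's underside less than 4 mm above the seat (possible only with slot and key in line); both at rest (all of step 2 and distance between lid and mat_top below 0.045 m and z of lid in the frame of mat_top below 0.005 m and angle between lid's own z axis and vertical below 0.08 rad and linear speed of each of lid, blade below 0.02 m/s); the robot touches nothing.
It fails at once if the sauce bottle, mug, jar or tin is shifted by more than 30 mm or tipped (distance of any of sauce, mug, jar, tin from where it was at the start of the episode above 0.03 m or angle between any of sauce, mug, jar, tin's own z axis and vertical above 0.35 rad).
It fails at once if the lid is dropped (falls free faster than 0.7 m/s, about 25 mm) (linear speed of lid above 0.7 m/s and contact force between the fingers and lid below 0.01 N).
It fails at once if the blade is dropped from a height (falls free faster than 1.1 m/s, about 60 mm; the drop down the key is allowed) (linear speed of blade above 1.1 m/s and contact force between the fingers and blade below 0.01 N).
It also fails if it takes over 67 s, if anything falls off the work surface, if the arm or the gripper's body presses on something with over 40 N, if the wrist force passes 120 N, or if a joint passes its speed limit or range.

## Robot

A 6-joint arm with a two-finger parallel gripper is mounted at the origin on the work surface. World frame = base frame: x ahead of the robot, y to its left, z up, the work surface at z = 0. Lengths are in m, angles in rad, forces in N, time in s.
With the tool pointing down it reaches from about 0.4 to 0.825 m from the base axis. Payload 7 kg.
Tool frame: the origin (TCP) lies on the centre line of the jaws, within the pads' length; the fingertips stand 14 mm ahead of it and the grasp point (between the pads) lies 5 mm behind it; z points along the fingers, y is the line along which they close (so a half turn about z gives the same grasp; the last joint's range is limited). The gripper opens to 88 mm and grips with 3 to 60 N. Pads are 19 mm wide; open, the fingers measure 130 mm over their backs; the gripper's body (78 mm by 193 mm) begins 47 mm behind the grasp point.
Start: joints at [1.401, 0.359, 0.012, 0, -1.224, -0.288], TCP at [0.298, 0.605, 0.241] pointing down, gripper open.
Joint ranges: [-3.07, 3.07], [-1.43, 2.12], [-1.02, 1.25], [-3.03, 1.67], [-3.05, -0], [-3.03, 3.03]. Speed limits (rad/s): [2.39, 2.39, 3.01, 3.14, 3.14, 3.14].

## Interface

Orientations are given as [roll, pitch, yaw] about the fixed x, y, z axes, in that order (R = Rz(yaw) Ry(pitch) Rx(roll)).
In Python, from station import arm gives the robot as it stands.
- The arm moves only by the tool move_arm, never from a script. Its argument "rows" is a list of rows, each an object with "translation": the shift along the tool's x, y, z in cm, a list of three; "rot": the turn, a rotation vector about the tool's x, y, z in degrees, a list of three; "hand": the closure, from 0 (fully open) to 1 (shut). A call has 1 to 8 rows; each row is the pose to reach, as a shift and turn from the pose commanded when the call began, along the tool's axes at that moment; what a row does not reach only later rows make up. A row lasts 1/12 s, in which the tool goes at most 41.7 mm and 7.16 degrees, less where a joint would pass 70% of its speed; a pose out of reach is approached as far as the arm can. A call with a gripper value outside its range is refused whole. The fingers move at their own pace and stop on an object; "squeeze" is the grip in N (left out, the last holds). Time passes only in rows, so rows that repeat a pose let the fingers close. It gives the time, the measured TCP pose, the force, the opening and the grip force at its end, in the units of the state.
- arm.get_state(): the state, without advancing time (a new reading comes with each control period).
- arm.grab_frame(name): name is "scene" or "top" or "wrist"; returns (picture, depth): 384x512x3 uint8, red, green, blue; 384x512 float32, m along the optical axis (not along the pixel's ray), 0 where there is no reading.
- arm.camera_params(name): a dict with "vfov" (degrees; the focal length in pixels is half the picture's height over the tangent of half this angle, whatever the lens; pixels are square), "cx", "cy" (the principal point, pixels), "position" and "orientation" of the camera in the world; the wrist camera has in their place "tool_from_camera" (4x4, takes a point from camera to tool coordinates, whose origin is the TCP and whose axes are the flange's). Camera axes: x right, y down, z forward; pixel columns grow to the right and rows downward; lengths in m; the calibration is good to about 2 mm. The wrist camera is an equidistant fisheye: a pixel r from the principal point sees the ray r / f radians off the axis. A picture is of the moment at which its call begins: read the wrist's pose just before it. camera_params takes no time and is no camera call.
- arm.job_done(): hands the job in; it is judged then, once.
Trained networks look in the newest picture that a camera, given by its name, has taken for a name from the list of things; names that differ only in an ending like _2 or _b are one class to them, and where a whole thing is asked for, a point or a joint stands for the part that bears it (a point fixed in the world has none). Each returns a list of dicts, best first, with "p" (0 to 1); they miss things now and then, are a little off and sometimes report something else, mostly with a low value. They report only what shows in the picture. A call takes as long as a camera call. They do not tell look-alikes from the thing itself.
- arm.search_frame(label, camera): "point" ([x, y, z] in m, in the coordinates of the camera as it stood for that picture, good to about 4 mm: the middle of the surface that is visible of it).
- arm.pinpoint(label, camera): "point" ([x, y, z] in m, in the coordinates of the camera as it stood for that picture, good to about 4 mm: a listed point, or the origin of a listed thing).
The state is a dict: "t": time; "q": joint angles; "qd": joint speeds; "joint_efforts": joint torques, N m; "eef_pos": TCP position; "ee_rot": TCP orientation; "force": force on the tool from outside, world axes, zero at the start; "moment": the same for the moment, N m; "width": finger opening in m; "gripper_force": force on a finger pad.
Only numpy, scipy, OpenCV 4.12 (cv2) and the standard library are available. Lean on these libraries where they do the work, as an engineer would, in place of code of your own. Each camera call takes 0.05 s, during which the arm holds its last target. There are 200 camera calls.

## Working session

There is one attempt and no reset: what is moved stays moved. The work goes in short steps, Python scripts to look and compute and a tool call to move; the robot and the scene stay as the last step left them, time stands still between calls to the robot, and variables do not carry over. Pictures are saved under pics/ and viewed, at most 10 in all, crops included, and the job is handed in when it is done.

Besides the shell and the picture viewer there is one more tool, called after "Call:" in YAML: its name, and indented under it one key for each argument. move_arm: Moves the arm, as the interface text tells. Its arguments: {"type":"object","properties":{"rows":{"type":"array","items":{"type":"object","properties":{"translation":{"type":"array","items":{"type":"number"}},"rot":{"type":"array","items":{"type":"number"}},"hand":{"type":"number"}}}},"squeeze":{"type":"number"}},"required":["rows"]}

```bash
mkdir -p pics
cat > h.py <<'E'
import numpy as np, cv2
from scipy.spatial.transform import Rotation as R
from station import arm
def pose():
    s=arm.get_state(); T=np.eye(4); T[:3,3]=s['eef_pos']; r=np.array(s['ee_rot'])
    T[:3,:3]=R.from_euler('xyz',r).as_matrix() if r.size==3 else r.reshape(3,3)
    return T
def camT(n):
    p=arm.camera_params(n)
    if n=='wrist': return pose()@np.array(p['tool_from_camera'])
    o=np.array(p['orientation']); T=np.eye(4); T[:3,3]=p['position']
    T[:3,:3]=R.from_euler('xyz',o).as_matrix() if o.size==3 else (R.from_quat(o).as_matrix() if o.size==4 else o.reshape(3,3))
    return T
def grab(n,f=None):
    T=camT(n); im,d=arm.grab_frame(n)
    if f: cv2.imwrite('pics/'+f,im[:,:,::-1])
    return T,im,d
def cloud(n,T,d):
    p=arm.camera_params(n); f=d.shape[0]/2/np.tan(np.radians(p['vfov'])/2)
    v,u=np.mgrid[:d.shape[0],:d.shape[1]]; x=u-p['cx']; y=v-p['cy']
    if n=='wrist':
        r=np.hypot(x,y)+1e-9; k=np.tan(np.minimum(r/f,1.5))/r
    else: k=1/f
    P=np.stack([x*k*d,y*k*d,d],-1)
    W=P@T[:3,:3].T+T[:3,3]; W[d<=0]=np.nan; return W
def find(l,n,T,fn='pinpoint'):
    return [(round(h['p'],2),(T[:3,:3]@np.array(h['point'])+T[:3,3]).round(4).tolist()) for h in getattr(arm,fn)(l,n)]
E
python3 - <<'E'
from h import *
s=arm.get_state();print(s)
for n in('scene','top','wrist'):print(arm.camera_params(n))
for n in('scene','top'):
    T,im,d=grab(n,n+'0.png')
    for l in['processor','lid','lid_knob','blade','blade_fin','blade_slot','mat_top','sauce','mug','jar','tin']:
        print(n,l,find(l,n,T))
E
```

```text
{'t': 0.0, 'q': array([ 1.40113226e+00,  3.59368840e-01,  1.10684338e-02, -3.42191166e-04,
       -1.22412092e+00, -2.88105540e-01]), 'qd': array([ 1.03630358e-03, -1.55839981e-03,  5.46151325e-04,  1.80555701e-03,
       -5.40895099e-04,  7.38263374e-05]), 'joint_efforts': array([ 3.32790805e-04, -5.82724142e+01,  2.93051970e+01,  6.99717790e+00,
        6.76054580e-03, -1.58779017e-04]), 'eef_pos': array([0.2981303 , 0.60506974, 0.23963995]), 'ee_rot': array([ 3.13994322e+00, -1.53340520e-04, -4.57886009e-01]), 'force': array([0.21257242, 0.13299052, 0.12969641]), 'moment': array([-0.00353302, -0.02876452,  0.01970285]), 'gripper_force': 0.0, 'width': 0.08768453990129232}
{'vfov': 53.17532590337648, 'cx': 250.60132711426792, 'cy': 193.53242059975892, 'position': array([1.18562128, 0.39089239, 1.1152331 ]), 'orientation': array([-2.44201238e+00,  1.85070630e-03,  2.13488688e+00])}
{'vfov': 49.77105124149153, 'cx': 251.89304999416888, 'cy': 184.52076634655842, 'position': array([ 0.39804616, -0.05660574,  1.22853341]), 'orientation': array([-3.03315045,  0.00934292, -1.59831189])}
{'
[... 1237 characters left out ...]
 lid [(0.94, [0.665, -0.4704, 0.0005]), (0.85, [0.3115, -0.3641, 0.0007]), (0.63, [0.5226, -0.0327, 0.1803])]
top lid_knob [(0.67, [0.5246, -0.0351, 0.2215]), (0.58, [0.3093, -0.3613, 0.0261]), (0.56, [0.6672, -0.4729, 0.0428])]
top blade [(0.97, [0.4641, -0.3486, -0.0001]), (0.16, [0.4844, 0.3543, 0.0074])]
top blade_fin [(0.69, [0.4655, -0.345, 0.1063])]
top blade_slot [(0.95, [0.4807, -0.3414, 0.0018]), (0.54, [0.3995, -0.1492, 0.0011])]
top mat_top [(0.8, [0.4827, 0.3528, 0.0052])]
top sauce [(0.84, [0.7085, -0.2889, -0.0002])]
top mug [(0.6, [0.6884, 0.308, 0.0039])]
top jar [(0.54, [0.3989, -0.1522, -0.0038])]
top tin [(0.73, [0.5263, -0.0388, 0.2201]), (0.58, [0.4098, 0.1611, 0.001])]
```

View pics/top0.png

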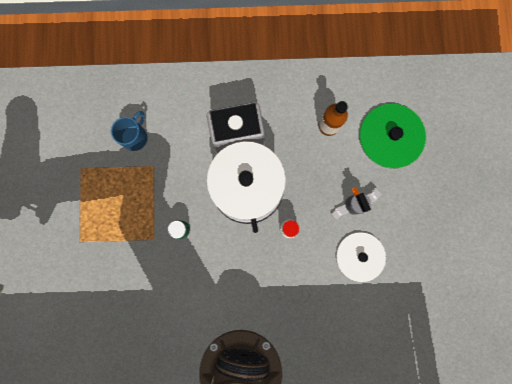

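View pics/scene0.png

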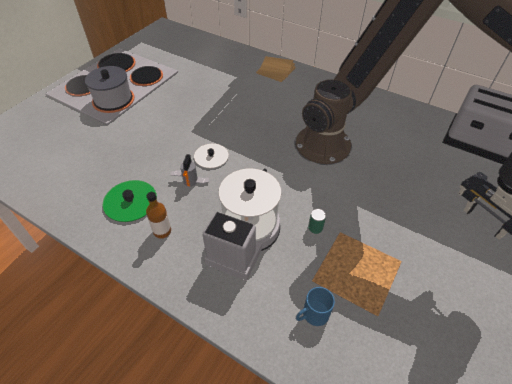

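Run:
```python
from h import *
for n in('top','scene'):
    T,im,d=grab(n); W=cloud(n,T,d)
    def fitz(c,r,z0,z1,lab,mask=None):
        m=(np.hypot(W[...,0]-c[0],W[...,1]-c[1])<r)&(W[...,2]>z0)&(W[...,2]<z1)
        if mask is not None:m&=mask
        P=W[m]; 
        if len(P)<5: print(n,lab,len(P));return
        (x,y),_,_=cv2.minAreaRect(P[:,:2].astype(np.float32)); b=cv2.minAreaRect(P[:,:2].astype(np.float32))
        print(n,lab,len(P),'med',np.median(P,0).round(4),'mean',P.mean(0).round(4),'rect',np.round(b[0],4),np.round(b[1],4),round(b[2],1))
    fitz((.523,-.035),.06,.222,.25,'knob')
    fitz((.523,-.035),.115,.19,.203,'flange')
    fitz((.463,-.348),.06,.108,.14,'fin')
    fitz((.483,.354),.2,.003,.012,'mat')
    h=im.astype(int); org=(h[...,0]>180)&(h[...,1]<150)&(h[...,2]<80)
    fitz((.463,-.348),.08,.05,.1,'tab',org)
    fitz((.463,-.348),.1,.005,.06,'blades')
```

```text
top knob 191 med [ 0.5231 -0.0339  0.2335] mean [ 0.5233 -0.0338  0.2332] rect [ 0.5244 -0.0341] [0.0341 0.0371] 87.2
top flange 4565 med [ 0.5219 -0.034   0.1958] mean [ 0.5231 -0.034   0.1958] rect [ 0.5243 -0.0337] [0.1957 0.1962] 61.9
top fin 131 med [ 0.4632 -0.3464  0.1212] mean [ 0.4631 -0.3464  0.1205] rect [ 0.4638 -0.3469] [0.0496 0.0169] 20.4
top mat 5643 med [0.4821 0.3544 0.0058] mean [0.4829 0.3547 0.0061] rect [0.4833 0.3509] [0.3945 0.3927] 15.6
top tab 8 med [ 0.4982 -0.3295  0.0825] mean [ 0.4983 -0.3297  0.0836] rect [ 0.4985 -0.3299] [0.0096 0.0034] 11.9
top blades 461 med [ 0.4451 -0.3336  0.0137] mean [ 0.4368 -0.3428  0.0205] rect [ 0.4414 -0.3474] [0.1776 0.1543] 83.8
scene knob 111 med [ 0.5281 -0.0314  0.233 ] mean [ 0.5279 -0.0319  0.232 ] rect [ 0.5254 -0.0328] [0.0375 0.034 ] 32.6
scene flange 2221 med [ 0.5352 -0.026   0.1955] mean [ 0.5308 -0.0301  0.1955] rect [ 0.5249 -0.0349] [0.1969 0.1955] 62.0
scene fin 66 med [ 0.4692 -0.3443  0.1206] mean [ 0.4679 -0.345   0.1189] rect [ 0.4649 -0.3471] [0.0531 0.0155] 23.6
scene mat 4127 med [0.4942 0.357  0.0057] mean [0.4938 0.3567 0.0059] rect [0.4822 0.3545] [0.3835 0.394 ] 4.8
scene tab 3
scene blades 328 med [ 0.4731 -0.3325  0.0192] mean [ 0.4571 -0.3415  0.0246] rect [ 0.4505 -0.3389] [0.1558 0.1615] 55.9
```

Top view: the big white lid is at (246,180) on the bowl. The look-alikes are green at (392,135) and small white at (361,257). The mat is at (117,205), the blade at (358,203) with its orange tab towards +x, the jar at (290,229) and the tin at (178,229). The scene view agrees. I'm moving above the knob.

Call:
move_arm:
  rows:
    - {"translation": [2.86, 2.78, -0.8]}
    - {"translation": [5.72, 5.57, -1.6]}
    - {"translation": [8.58, 8.35, -2.4]}
    - {"translation": [11.44, 11.14, -3.2]}
    - {"translation": [14.3, 13.92, -4]}
    - {"translation": [17.16, 16.7, -4.8]}
    - {"translation": [20, 19.5, -5.4]}
    - {"translation": [22.86, 22.28, -6]}

```text
validation failed for argument at $.ro...
```

Call:
move_arm:
  rows:
    - {"translation": [2.86, 2.78, 0]}
    - {"translation": [5.72, 5.57, 0]}
    - {"translation": [8.58, 8.35, 0]}
    - {"translation": [11.44, 11.14, 0]}
    - {"translation": [14.3, 13.92, 0]}
    - {"translation": [17.16, 16.7, 0]}
    - {"translation": [20, 19.5, 0]}
    - {"translation": [22.86, 22.28, 0]}

```text
validation failed for argument at $.ro...
```

Call:
move_arm:
  rows:
    - {"translation": [2.83, 2.76, 0]}
    - {"translation": [2.83, 2.76, 0]}
    - {"translation": [2.83, 2.76, 0]}
    - {"translation": [2.83, 2.76, 0]}

```text
validation failed for argument at $.ro...
```

```bash
cat >> h.py <<'E'
def delta(x,y,z,yaw=None):
    T=pose(); d=T[:3,:3].T@(np.array([x,y,z])-T[:3,3]); 
    print('pos',T[:3,3].round(4),'yaw',R.from_matrix(T[:3,:3]).as_euler('xyz').round(4),'shift cm',(d*100).round(2))
    if yaw is not None: print('rot deg',np.degrees((T[:3,:3].T@R.from_euler('xyz',[np.pi,0,yaw])).as_rotvec() if False else (R.from_matrix(T[:3,:3]).inv()*R.from_euler('xyz',[np.pi,0,yaw])).as_rotvec()).round(2))
E
python3 - <<'E'
from h import *
delta(.5244,-.034,.217,-.458)
T,im,d=grab('wrist','w1.png')
print(find('lid_knob','wrist',T),find('lid','wrist',T))
W=cloud('wrist',T,d); m=(np.hypot(W[...,0]-.524,W[...,1]+.034)<.05)&(W[...,2]>.224)&(W[...,2]<.245)
P=W[m];print(len(P),P.mean(0),cv2.minEnclosingCircle(P[:,:2].astype(np.float32)))
E
```

```text
pos [0.2984 0.6054 0.2406] yaw [ 3.1416 -0.     -0.4579] shift cm [48.54 47.37  2.36]
rot deg [ 0.   -0.    0.01]
[] []
0 [nan nan nan] ((0.0, 0.0), 0.0)<stdin>:6: RuntimeWarning: Mean of empty slice.
  ret = um.true_divide(
```

Call:
move_arm:
  rows:
    - {"translation": [2.86, 2.78, -0.8], "rot": [0, 0, 0], "hand": 0}
    - {"translation": [5.72, 5.57, -1.6], "rot": [0, 0, 0], "hand": 0}
    - {"translation": [8.58, 8.35, -2.4], "rot": [0, 0, 0], "hand": 0}
    - {"translation": [11.44, 11.14, -3.2], "rot": [0, 0, 0], "hand": 0}
    - {"translation": [14.3, 13.92, -4], "rot": [0, 0, 0], "hand": 0}
    - {"translation": [17.16, 16.7, -4.8], "rot": [0, 0, 0], "hand": 0}
    - {"translation": [20, 19.5, -5.4], "rot": [0, 0, 0], "hand": 0}
    - {"translation": [22.86, 22.28, -6], "rot": [0, 0, 0], "hand": 0}

```text
t: 2.12
eef_pos: [0.4051, 0.3027, 0.3014]
ee_rot: [-3.14, -0.0, -0.457]
force: [1.6, 1.1, -0.1]
width: 0.0878
gripper_force: 0.0
```

Call:
move_arm:
  rows:
    - {"translation": [2.86, 2.78, 0], "rot": [0, 0, 0], "hand": 0}
    - {"translation": [5.72, 5.57, 0], "rot": [0, 0, 0], "hand": 0}
    - {"translation": [8.58, 8.35, 0], "rot": [0, 0, 0], "hand": 0}
    - {"translation": [11.44, 11.14, 0], "rot": [0, 0, 0], "hand": 0}
    - {"translation": [14.3, 13.92, 0], "rot": [0, 0, 0], "hand": 0}
    - {"translation": [17.16, 16.7, 0], "rot": [0, 0, 0], "hand": 0}
    - {"translation": [20, 19.5, 0], "rot": [0, 0, 0], "hand": 0}
    - {"translation": [22.86, 22.28, 0], "rot": [0, 0, 0], "hand": 0}

```text
t: 2.78
eef_pos: [0.5117, 0.0017, 0.3011]
ee_rot: [-3.141, -0.001, -0.458]
force: [1.2, 0.6, -0.4]
width: 0.0876
gripper_force: 0.0
```

Call:
move_arm:
  rows:
    - {"translation": [2.83, 2.8, 0], "rot": [0, 0, 0], "hand": 0}
    - {"translation": [2.83, 2.8, 0], "rot": [0, 0, 0], "hand": 0}
    - {"translation": [2.83, 2.8, 0], "rot": [0, 0, 0], "hand": 0}
    - {"translation": [2.83, 2.8, 0], "rot": [0, 0, 0], "hand": 0}

```text
t: 3.12
eef_pos: [0.5244, -0.0343, 0.3004]
ee_rot: [3.142, 0.0, -0.459]
force: [0.0, -1.2, -0.8]
width: 0.0877
gripper_force: 0.0
```

Run:
```python
from h import *
delta(.5244,-.034,.217,-.458)
T,im,d=grab('wrist','w1.png')
print(find('lid_knob','wrist',T),find('lid','wrist',T))
W=cloud('wrist',T,d); m=(np.hypot(W[...,0]-.524,W[...,1]+.034)<.05)&(W[...,2]>.224)&(W[...,2]<.245)
P=W[m];print(len(P),P.mean(0),cv2.minEnclosingCircle(P[:,:2].astype(np.float32)))
```

```text
pos [ 0.5244 -0.0343  0.3004] yaw [ 3.1416e+00  3.0000e-04 -4.5920e-01] shift cm [-0.01 -0.02  8.34]
rot deg [ 0.    0.02 -0.07]
[(0.8, [0.3122, -0.3579, 0.0306]), (0.76, [0.5253, -0.0363, 0.2233])] [(0.85, [0.3134, -0.3591, -0.0015]), (0.74, [0.5235, -0.0274, 0.1817])]
1886 [ 0.52764035 -0.03390932  0.23319043] ((0.5263633131980896, -0.032606277614831924), 0.01913428120315075)
```

Call:
move_arm:
  rows:
    - {"translation": [0, 0, 3.5], "rot": [0, 0, 0], "hand": 0}
    - {"translation": [0, 0, 6.5], "rot": [0, 0, 0], "hand": 0}
    - {"translation": [0, 0, 8.2], "rot": [0, 0, 0], "hand": 0}
    - {"translation": [0, 0, 8.2], "rot": [0, 0, 0], "hand": 0}
    - {"translation": [0, 0, 8.2], "rot": [0, 0, 0], "hand": 1}
    - {"translation": [0, 0, 8.2], "rot": [0, 0, 0], "hand": 1}
    - {"translation": [0, 0, 8.2], "rot": [0, 0, 0], "hand": 1}
    - {"translation": [0, 0, 8.2], "rot": [0, 0, 0], "hand": 1}
  squeeze: 30

```text
t: 3.93
eef_pos: [0.5253, -0.0335, 0.2201]
ee_rot: [-3.14, -0.002, -0.457]
force: [0.5, -0.1, 0.2]
width: 0.0662
gripper_force: 0.0
```

Call:
move_arm:
  rows:
    - {"translation": [0, 0, 0], "rot": [0, 0, 0], "hand": 1}
    - {"translation": [0, 0, 0], "rot": [0, 0, 0], "hand": 1}
    - {"translation": [0, 0, 0], "rot": [0, 0, 0], "hand": 1}
    - {"translation": [0, 0, 0], "rot": [0, 0, 0], "hand": 1}

```text
t: 4.27
eef_pos: [0.5246, -0.034, 0.2187]
ee_rot: [-3.141, -0.0, -0.458]
force: [0.2, 0.5, -0.3]
width: 0.0399
gripper_force: 0.0
```

Call:
move_arm:
  rows:
    - {"translation": [0, 0, 0], "rot": [0, 0, 0], "hand": 1}
    - {"translation": [0, 0, 0], "rot": [0, 0, 0], "hand": 1}
    - {"translation": [0, 0, 0], "rot": [0, 0, 0], "hand": 1}
    - {"translation": [0, 0, -0.7], "rot": [0, 0, 0], "hand": 1}
    - {"translation": [0, 0, -1.6], "rot": [0, 0, 0], "hand": 1}
    - {"translation": [0, 0, -3], "rot": [0, 0, 0], "hand": 1}
    - {"translation": [0, 0, -4.5], "rot": [0, 0, 0], "hand": 1}
    - {"translation": [0, 0, -6], "rot": [0, 0, 0], "hand": 1}

```text
t: 4.93
eef_pos: [0.5243, -0.0341, 0.2797]
ee_rot: [3.141, 0.0, -0.458]
force: [0.2, 0.0, -1.5]
width: 0.0375
gripper_force: 30.0
```

Run:
```python
from h import *
s=arm.get_state();print(s['width'],s['gripper_force'],s['force'])
T,im,d=grab('top'); W=cloud('top',T,d)
# lid flange points, if visible
for T,n in((T,'top'),): print(find('lid',n,T),find('mat_top',n,T))
h=im.astype(int); m=(np.hypot(W[...,0]-.483,W[...,1]-.354)<.2)&(W[...,2]<.015)&(h[...,0]-h[...,2]>40)
b=cv2.minAreaRect(W[m][:,:2].astype(np.float32));print(b,W[m].mean(0))
delta(.4828,.3543,.3,-.458)
```

```text
0.03745320103150829 29.99972641468048 [ 0.16668395  0.04953419 -1.53938444]
[(0.8, [0.5206, -0.0357, 0.2417]), (0.77, [0.3098, -0.3631, 0.0001]), (0.59, [0.6668, -0.4701, -0.0005]), (0.52, [0.7059, -0.2848, -0.0019]), (0.34, [0.4632, -0.3485, -0.0003])] []
((0.3857192397117615, 0.4640814960002899), (0.015111844055354595, 0.0044004954397678375), 17.191770553588867) [0.38479569 0.46314502 0.00527386]
pos [ 0.525  -0.0339  0.28  ] yaw [-3.140e+00 -1.900e-03 -4.578e-01] shift cm [-20.94 -32.96  -1.99]
rot deg [-0.09 -0.11  0.01]
```

Call:
move_arm:
  rows:
    - {"translation": [-1, -1.6, 0], "rot": [0, 0, 0], "hand": 1}
    - {"translation": [-2.6, -4.1, 0], "rot": [0, 0, 0], "hand": 1}
    - {"translation": [-4.4, -6.9, 0], "rot": [0, 0, 0], "hand": 1}
    - {"translation": [-6.3, -9.9, 0], "rot": [0, 0, 0], "hand": 1}
    - {"translation": [-8.2, -12.9, 0], "rot": [0, 0, 0], "hand": 1}
    - {"translation": [-10.1, -15.9, 0], "rot": [0, 0, 0], "hand": 1}
    - {"translation": [-12, -18.9, 0], "rot": [0, 0, 0], "hand": 1}
    - {"translation": [-13.9, -21.9, 0], "rot": [0, 0, 0], "hand": 1}

```text
t: 5.75
eef_pos: [0.4956, 0.2253, 0.2777]
ee_rot: [3.14, 0.001, -0.458]
force: [0.6, 0.6, -1.4]
width: 0.0374
gripper_force: 30.0
```

Call:
move_arm:
  rows:
    - {"translation": [-1.9, -3, 0], "rot": [0, 0, 0], "hand": 1}
    - {"translation": [-3.6, -5.6, 0], "rot": [0, 0, 0], "hand": 1}
    - {"translation": [-5.2, -8.2, 0.5], "rot": [0, 0, 0], "hand": 1}
    - {"translation": [-6.4, -10, 2], "rot": [0, 0, 0], "hand": 1}
    - {"translation": [-7, -11, 4], "rot": [0, 0, 0], "hand": 1}
    - {"translation": [-7, -11, 6.5], "rot": [0, 0, 0], "hand": 1}
    - {"translation": [-7, -11, 9.5], "rot": [0, 0, 0], "hand": 1}
    - {"translation": [-7, -11, 12], "rot": [0, 0, 0], "hand": 1}

```text
t: 6.42
eef_pos: [0.4814, 0.3531, 0.1558]
ee_rot: [3.139, 0.001, -0.458]
force: [0.0, 0.2, -1.7]
width: 0.0375
gripper_force: 30.0
```

Call:
move_arm:
  rows:
    - {"translation": [0, 0, 2.5], "rot": [0, 0, 0], "hand": 1}
    - {"translation": [0, 0, 5], "rot": [0, 0, 0], "hand": 1}
    - {"translation": [0, 0, 6.8], "rot": [0, 0, 0], "hand": 1}
    - {"translation": [0, 0, 7.7], "rot": [0, 0, 0], "hand": 1}
    - {"translation": [0, 0, 8], "rot": [0, 0, 0], "hand": 1}
    - {"translation": [0, 0, 8], "rot": [0, 0, 0], "hand": 1}
    - {"translation": [0, 0, 8], "rot": [0, 0, 0], "hand": 1}

```text
t: 7.0
eef_pos: [0.4829, 0.354, 0.0794]
ee_rot: [-3.141, -0.0, -0.458]
force: [0.6, -0.2, -1.9]
width: 0.0373
gripper_force: 30.0
```

Run:
```python
from h import *
delta(.4828,.3543,.0435,-.458)
print(arm.get_state()['gripper_force'])
for n in('top','scene'):
    T,im,d=grab(n,n+'2.png'); print(find('lid',n,T)); W=cloud(n,T,d)
    print(find('shaft',n,T),find('key_tip',n,T))
```

```text
pos [0.4829 0.354  0.0794] yaw [-3.1407e+00 -4.0000e-04 -4.5760e-01] shift cm [-0.02 -0.02  3.59]
rot deg [-0.05 -0.02  0.02]
29.99976485967636
[(0.85, [0.4787, 0.3529, 0.0443]), (0.79, [0.3109, -0.3623, 0.0017]), (0.74, [0.6688, -0.474, 0.0001])]
[(0.56, [0.5237, -0.0363, 0.051])] [(0.67, [0.5456, -0.0411, 0.0964]), (0.39, [0.3996, -0.1495, 0.0007])]
[(0.89, [0.3077, -0.3608, 0.0001]), (0.8, [0.4822, 0.3521, 0.045]), (0.61, [0.6661, -0.4738, 0.0001])]
[(0.54, [0.5271, -0.0336, 0.0544])] [(0.5, [0.4783, 0.3509, 0.0801]), (0.4, [0.5425, -0.042, 0.0929])]
```

Call:
move_arm:
  rows:
    - {"translation": [0, 0, 1.2], "rot": [0, 0, 0], "hand": 1}
    - {"translation": [0, 0, 2.3], "rot": [0, 0, 0], "hand": 1}
    - {"translation": [0, 0, 3], "rot": [0, 0, 0], "hand": 1}
    - {"translation": [0, 0, 3.4], "rot": [0, 0, 0], "hand": 1}
    - {"translation": [0, 0, 3.6], "rot": [0, 0, 0], "hand": 1}
    - {"translation": [0, 0, 3.6], "rot": [0, 0, 0], "hand": 1}
    - {"translation": [0, 0, 3.6], "rot": [0, 0, 0], "hand": 1}
    - {"translation": [0, 0, 3.6], "rot": [0, 0, 0], "hand": 1}

```text
t: 8.07
eef_pos: [0.4824, 0.3534, 0.0426]
ee_rot: [3.141, 0.0, -0.458]
force: [-1.1, -0.7, 1.0]
width: 0.0374
gripper_force: 30.0
```

Call:
move_arm:
  rows:
    - {"translation": [0, 0, 0], "rot": [0, 0, 0], "hand": 0}
    - {"translation": [0, 0, 0], "rot": [0, 0, 0], "hand": 0}
    - {"translation": [0, 0, 0], "rot": [0, 0, 0], "hand": 0}
    - {"translation": [0, 0, 0], "rot": [0, 0, 0], "hand": 0}
    - {"translation": [0, 0, 0], "rot": [0, 0, 0], "hand": 0}
    - {"translation": [0, 0, 0], "rot": [0, 0, 0], "hand": 0}
    - {"translation": [0, 0, 0], "rot": [0, 0, 0], "hand": 0}
    - {"translation": [0, 0, 0], "rot": [0, 0, 0], "hand": 0}

```text
t: 8.73
eef_pos: [0.4825, 0.3536, 0.0426]
ee_rot: [-3.141, -0.0, -0.458]
force: [0.5, -0.2, 0.4]
width: 0.0842
gripper_force: 0.0
```

Call:
move_arm:
  rows:
    - {"translation": [0, 0, -2], "rot": [0, 0, 0], "hand": 0}
    - {"translation": [0, 0, -5], "rot": [0, 0, 0], "hand": 0}
    - {"translation": [0, 0, -9], "rot": [0, 0, 0], "hand": 0}
    - {"translation": [0, 0, -13], "rot": [0, 0, 0], "hand": 0}
    - {"translation": [0, 0, -17], "rot": [0, 0, 0], "hand": 0}
    - {"translation": [0, 0, -21], "rot": [0, 0, 0], "hand": 0}
    - {"translation": [0, 0, -25], "rot": [0, 0, 0], "hand": 0}
    - {"translation": [0, 0, -27], "rot": [0, 0, 0], "hand": 0}

```text
t: 9.4
eef_pos: [0.4836, 0.3541, 0.3186]
ee_rot: [-3.135, -0.003, -0.457]
force: [0.8, 0.2, 1.3]
width: 0.0876
gripper_force: 0.0
```

Run:
```python
from h import *
T,im,d=grab('top'); print(find('lid','top',T)); W=cloud('top',T,d)
m=(np.hypot(W[...,0]-.483,W[...,1]-.354)<.115)&(W[...,2]>.014)&(W[...,2]<.028);print(W[m].mean(0),cv2.minEnclosingCircle(W[m][:,:2].astype(np.float32)))
# view pose: tool over shaft, yaw so that camera looks down in: camera offset .07 along tool x
delta(.5245,-.034,.32,-.9)
```

```text
[(0.87, [0.4796, 0.354, 0.0062]), (0.83, [0.6666, -0.4716, 0.0004]), (0.8, [0.3099, -0.3634, 0.0016])]
[0.47908625 0.3394184  0.01984791] ((0.48082423210144043, 0.35230693221092224), 0.09962461143732071)
pos [0.4838 0.3546 0.318 ] yaw [-3.1335e+00 -2.6000e-03 -4.5750e-01] shift cm [20.82 33.07 -0.42]
rot deg [-0.49 -0.04 25.35]
```

Call:
move_arm:
  rows:
    - {"translation": [1.7, 2.8, 0], "rot": [0, 0, 0], "hand": 0}
    - {"translation": [3.8, 6, 0], "rot": [0, 0, 0], "hand": 0}
    - {"translation": [5.9, 9.3, 0], "rot": [0, 0, 0], "hand": 0}
    - {"translation": [8, 12.6, 0], "rot": [0, 0, 0], "hand": 0}
    - {"translation": [10, 15.9, 0], "rot": [0, 0, 0], "hand": 0}
    - {"translation": [12.1, 19.2, 0], "rot": [0, 0, 0], "hand": 0}
    - {"translation": [14.2, 22.5, 0], "rot": [0, 0, 0], "hand": 0}
    - {"translation": [16.3, 25.8, 0], "rot": [0, 0, 0], "hand": 0}

```text
t: 10.17
eef_pos: [0.514, 0.0482, 0.3121]
ee_rot: [3.141, 0.0, -0.457]
force: [0.9, 0.3, -0.1]
width: 0.0877
gripper_force: 0.0
```

Call:
move_arm:
  rows:
    - {"translation": [2, 3.2, 0], "rot": [0, 0, 6], "hand": 0}
    - {"translation": [3.5, 5.6, 0], "rot": [0, 0, 12], "hand": 0}
    - {"translation": [4.5, 7.2, 0], "rot": [0, 0, 18], "hand": 0}
    - {"translation": [4.5, 7.2, 0], "rot": [0, 0, 24], "hand": 0}
    - {"translation": [4.5, 7.2, 0], "rot": [0, 0, 30], "hand": 0}
    - {"translation": [4.5, 7.2, 0], "rot": [0, 0, 36], "hand": 0}
    - {"translation": [4.5, 7.2, 0], "rot": [0, 0, 40], "hand": 0}
    - {"translation": [4.5, 7.2, 0], "rot": [0, 0, 40], "hand": 0}

```text
t: 10.83
eef_pos: [0.5228, -0.0346, 0.3118]
ee_rot: [3.14, 0.0, -1.16]
force: [-0.1, 0.4, -0.8]
width: 0.088
gripper_force: 0.0
```

```bash
cat > shaft.py <<'E'
from h import *
import sys
T,im,d=grab('wrist',sys.argv[1])
print('shaft',find('shaft','wrist',T),'key',find('key_tip','wrist',T),'rim',find('bowl_rim','wrist',T))
W=cloud('wrist',T,d); hsv=cv2.cvtColor(im,cv2.COLOR_RGB2HSV)
near=np.hypot(W[...,0]-.5245,W[...,1]+.034)<.08
org=(hsv[...,0]>4)&(hsv[...,0]<22)&(hsv[...,1]>140)&(hsv[...,2]>70)&near
P=W[org];print('orange',len(P),'px',np.argwhere(org).mean(0))
for a in(.05,.06,.07,.08,.085,.09):
    Q=P[(P[:,2]>a)&(P[:,2]<a+.01)];print(a,len(Q),Q.mean(0).round(4) if len(Q) else '')
for a,b,r in((.112,.132,.03),(.045,.06,.05)):
    Q=W[near&(W[...,2]>a)&(W[...,2]<b)&(np.hypot(W[...,0]-.5245,W[...,1]+.034)<r)];print(a,len(Q),Q.mean(0).round(4),cv2.minEnclosingCircle(Q[:,:2].astype(np.float32)))
E
python3 shaft.py w2.png
python3 - <<'E'
from h import *
for n in('top','scene'):
    T,im,d=grab(n); print(find('shaft',n,T),find('key_tip',n,T))
delta(.4637,-.3469,.25,-2.76)
E
```

```text
shaft [(0.89, [0.5268, -0.0394, 0.0521])] key [(0.76, [0.5444, -0.0424, 0.0955])] rim [(0.89, [0.5336, -0.0337, 0.1913]), (0.37, [0.5248, -0.0343, 0.0525])]
orange 391 px [267.59590793 324.92327366]
0.05 0 
0.06 0 
0.07 9 [ 0.5424 -0.0428  0.0734]
0.08 23 [ 0.5412 -0.0415  0.0865]
0.085 43 [ 0.541  -0.04    0.0915]
0.09 35 [ 0.5411 -0.0396  0.0942]
0.112 186 [ 0.5267 -0.0354  0.1183] ((0.5260500311851501, -0.03372424095869064), 0.011047609150409698)
0.045 3593 [ 0.5247 -0.0357  0.0513] ((0.5245080590248108, -0.03401412069797516), 0.05004729703068733)
[(0.58, [0.5255, -0.0327, 0.0514])] [(0.55, [0.5435, -0.0405, 0.0934])]
[(0.48, [0.5266, -0.0356, 0.0533]), (0.31, [0.478, 0.3473, 0.0458])] [(0.49, [0.5377, -0.0401, 0.0957])]
pos [ 0.5232 -0.0344  0.3126] yaw [ 3.1416 -0.     -1.1554] shift cm [26.19 18.05  6.26]
rot deg [-0.   -0.   91.94]
```

View pics/w2.png

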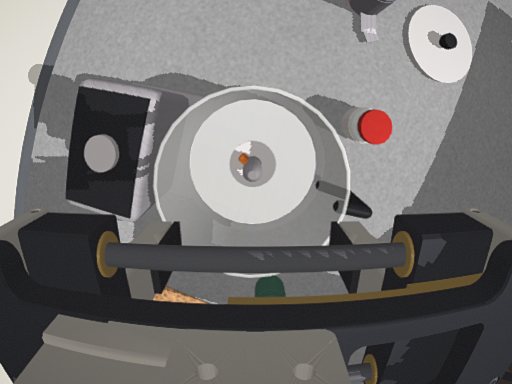

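The wrist view shows the open bowl with the shaft tip near (254,172) and the orange key at (244,158), seen from above. I'm refining the key's direction from this picture.

```bash
cat > ray.py <<'E'
from h import *
def rayz(n,T,u,v,z):
    p=arm.camera_params(n); f=192/np.tan(np.radians(p['vfov'])/2); x,y=u-p['cx'],v-p['cy']; r=np.hypot(x,y)
    if n=='wrist': th=r/f; c=np.array([x/r*np.sin(th),y/r*np.sin(th),np.cos(th)])
    else: c=np.array([x/f,y/f,1.])
    w=T[:3,:3]@c; return T[:3,3]+w*(z-T[2,3])/w[2]
def proj(n,T,X):
    p=arm.camera_params(n); f=192/np.tan(np.radians(p['vfov'])/2); c=T[:3,:3].T@(np.array(X)-T[:3,3]); r=np.hypot(c[0],c[1])
    k=f*np.arctan2(r,c[2])/r if n=='wrist' else f/c[2]
    return np.array([p['cx']+c[0]*k,p['cy']+c[1]*k])
E
python3 - <<'E'
from ray import *
T,im,d=grab('wrist'); 
c=im[120:216,200:310]; cv2.imwrite('pics/c1.png',cv2.resize(c,None,fx=6,fy=6,interpolation=cv2.INTER_NEAREST)[:,:,::-1])
np.save('T1.npy',T)
for X in((.5252,-.034,.127),(.5252,-.034,.055),(.5252+.021*np.cos(.37),-.034-.021*np.sin(.37),.095)):print(proj('wrist',T,X))
E
```

```text
[253.30659426 174.50675716]
[253.57922493 163.75949296]
[241.30602999 157.38786084]
```

View pics/c1.png

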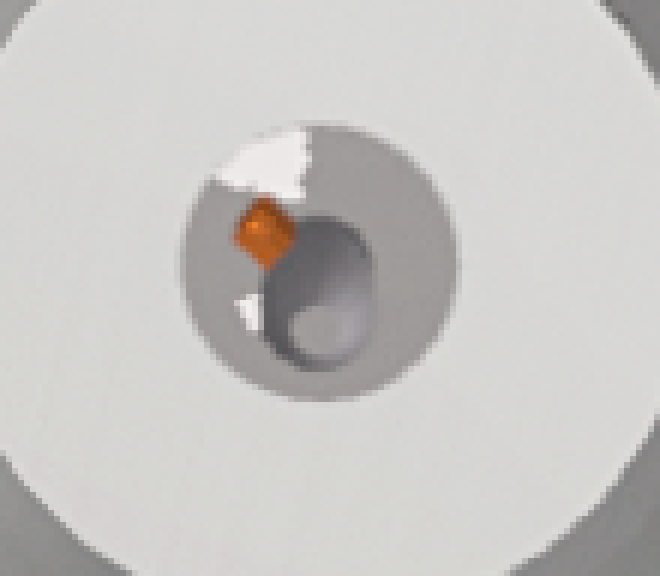

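The crop shows the disc centred at (253.3,163.7), the shaft tip at (253.6,175.5) and the key around (244,158). The axis estimate agrees. I'm fitting the key yaw by silhouette.

```bash
cat > keyfit.py <<'E'
from ray import *
from scipy.optimize import minimize
def keyfit(n):
    T,im,d=grab(n); hsv=cv2.cvtColor(im,cv2.COLOR_RGB2HSV)
    c=proj(n,T,(.5252,-.034,.09)).round().astype(int)
    S=8; w=24; org=((hsv[...,0]<22)&(hsv[...,1]>120)&(hsv[...,2]>60)).astype(np.uint8)*255
    M=cv2.resize(org[c[1]-w:c[1]+w,c[0]-w:c[0]+w],None,fx=S,fy=S,interpolation=cv2.INTER_LINEAR)>127
    def sil(p):
        ax,ay,yaw=.5252+p[0],-.034+p[1],p[2]; e=np.array([np.cos(yaw),np.sin(yaw)]); q=np.array([-e[1],e[0]])
        pt=lambda r,t,z: (proj(n,T,[*(np.array([ax,ay])+e*r+q*t),z])-c+w+.5)*S-.5
        m=np.zeros(M.shape,np.uint8)
        for hw,z0,z1 in((.004,.055,.089),(.0025,.089,.095)):
            P=np.array([pt(r,t,z) for r in(.010,.021) for t in(-hw,hw) for z in(z0,z1)],np.float32)
            cv2.fillConvexPoly(m,cv2.convexHull(P).round().astype(np.int32),1)
        sh=np.zeros_like(m) # shaft occlusion
        P=np.array([(proj(n,T,[ax+r*np.cos(a),ay+r*np.sin(a),z])-c+w+.5)*S-.5 for r,z in((.012,.055),(.012,.11),(.005,.127)) for a in np.linspace(0,6.28,40)],np.float32)
        cv2.fillConvexPoly(sh,cv2.convexHull(P).round().astype(np.int32),1)
        cam=T[:3,3]-np.array([ax,ay,.09])
        if cam[:2]@e<0.0: m[sh>0]=0
        else:
            pass
        return m>0
    cost=lambda p:1-(sil(p)&M).sum()/max((sil(p)|M).sum(),1)
    g=min(((cost([dx,dy,y]),dx,dy,y) for dx in(-.002,-.001,0,.001,.002) for dy in(-.002,-.001,0,.001,.002) for y in np.arange(-1.1,1.11,.1)))
    r=minimize(cost,g[1:],method='Nelder-Mead',options=dict(initial_simplex=np.array(g[1:])+np.array([[0,0,0],[.001,0,0],[0,.001,0],[0,0,.1]])))
    y0=[(round(y,2),round(cost([r.x[0],r.x[1],y]),2)) for y in r.x[2]+np.arange(-.2,.21,.1)]
    print(n,M.sum()/64,'axis',(r.x[:2]+[.5252,-.034]).round(4),'yaw',r.x[2].round(3),'cost',round(r.fun,3),y0)
if __name__=='__main__': keyfit('wrist'); keyfit('top')
E
python3 keyfit.py
```

```text
Traceback (most recent call last):
  File "keyfit.py", line 28, in <module>
    if __name__=='__main__': keyfit('wrist'); keyfit('top')
                             ~~~~~~^^^^^^^^^
  File "keyfit.py", line 24, in keyfit
    g=min(((cost([dx,dy,y]),dx,dy,y) for dx in(-.002,-.001,0,.001,.002) for dy in(-.002,-.001,0,.001,.002) for y in np.arange(-1.1,1.11,.1)))
  File "keyfit.py", line 24, in <genexpr>
    g=min(((cost([dx,dy,y]),dx,dy,y) for dx in(-.002,-.001,0,.001,.002) for dy in(-.002,-.001,0,.001,.002) for y in np.arange(-1.1,1.11,.1)))
            ~~~~^^^^^^^^^^^
  File "keyfit.py", line 23, in <lambda>
    cost=lambda p:1-(sil(p)&M).sum()/max((sil(p)|M).sum(),1)
                     ~~~^^^
  File "keyfit.py", line 13, in sil
    P=np.array([pt(r,t,z) for r in(.010,.021) for t in(-hw,hw) for z in(z0,z1)],np.float32)
                ~~^^^^^^^
  File "keyfit.py", line 10, in <lambda>
    pt=lambda r,t,z: (proj(n,T,[*(np.array([ax,ay])+e*r+q*t),z])-c+w+.5)*S-.5
                      ~~~~^^^^^^^^^^^^^^^^^^^^^^^^^^^^^^^^^^^^^^
  File "ray.py", line 8, in proj
    p=arm.camera_params(n); f=192/np.tan(np.radians(p['vfov'])/2); c=T[:3,:3].T@(np.array(X)-T[:3,3]); r=np.hypot(c[0],c[1])
ValueError: time passes only in moves, steps and waits
```

```bash
sed -i "s/arm.camera_params(n)/cp(n)/" ray.py; sed -i '1a import functools\ncp=functools.lru_cache(None)(arm.camera_params)' ray.py; python3 keyfit.py
```

```text
wrist 71.625 axis [ 0.5262 -0.0355] yaw -0.179 cost 0.244 [(np.float64(-0.38), np.float64(0.45)), (np.float64(-0.28), np.float64(0.3)), (np.float64(-0.18), np.float64(0.24)), (np.float64(-0.08), np.float64(0.35)), (np.float64(0.02), np.float64(0.49))]
top 5.5 axis [ 0.5232 -0.036 ] yaw -1.1 cost 1.0 [(np.float64(-1.3), np.float64(1.0)), (np.float64(-1.2), np.float64(1.0)), (np.float64(-1.1), np.float64(1.0)), (np.float64(-1.0), np.float64(1.0)), (np.float64(-0.9), np.float64(1.0))]
```

Call:
move_arm:
  rows:
    - {"translation": [-1, -1, 1], "rot": [0, 0, 7], "hand": 0}
    - {"translation": [-2, -2, 2], "rot": [0, 0, 14], "hand": 0}
    - {"translation": [-3, -3, 3.5], "rot": [0, 0, 21], "hand": 0}
    - {"translation": [-4, -4.5, 5], "rot": [0, 0, 28], "hand": 0}
    - {"translation": [-4.6, -5.4, 6], "rot": [0, 0, 35], "hand": 0}
    - {"translation": [-4.6, -5.4, 6.5], "rot": [0, 0, 42], "hand": 0}
    - {"translation": [-4.6, -5.4, 6.5], "rot": [0, 0, 48], "hand": 0}
    - {"translation": [-4.6, -5.4, 6.5], "rot": [0, 0, 48], "hand": 0}

```text
t: 12.2
eef_pos: [0.5539, 0.0296, 0.2469]
ee_rot: [3.141, -0.001, -1.998]
force: [1.0, 0.3, 0.5]
width: 0.0872
gripper_force: 0.0
```

```bash
sed -i 's/for r in(.010,.021)/for r in(.0115,.021)/' keyfit.py; python3 keyfit.py 2>&1 | head -1
python3 - <<'E'
from ray import *
T,im,d=grab('wrist'); c=proj('wrist',T,(.5252,-.034,.09)).round().astype(int); print(c)
c0=im[c[1]-40:c[1]+40,c[0]-50:c[0]+50]; cv2.imwrite('pics/c2.png',cv2.resize(c0,None,fx=7,fy=7,interpolation=cv2.INTER_NEAREST)[:,:,::-1])
for X in((.5252,-.034,.127),(.5252,-.034,.055),*((.5252+.021*np.cos(y),-.034+.021*np.sin(y),.095) for y in(-.2,-.3,-.4))):print((proj('wrist',T,X)-c+[50,40])*7)
print(find('key_tip','wrist',T),find('shaft','wrist',T))
E
```

```text
wrist 101.25 axis [ 0.5254 -0.0337] yaw -0.304 cost 0.422 [(np.float64(-0.5), np.float64(0.72)), (np.float64(-0.4), np.float64(0.57)), (np.float64(-0.3), np.float64(0.42)), (np.float64(-0.2), np.float64(0.57)), (np.float64(-0.1), np.float64(0.73))]
[255 113]
[351.42452638 279.26118692]
[351.3316707  279.86213595]
[206.25944476 312.64695496]
[203.64564483 298.17834362]
[202.50449379 283.51522984]
[(0.6, [0.5466, -0.0411, 0.0955])] [(0.61, [0.5235, -0.0383, 0.0558])]
```

View pics/c2.png

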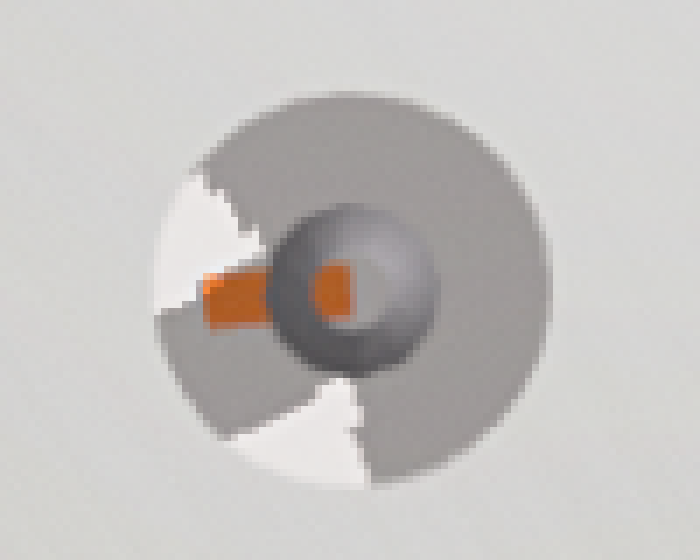

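The key points left, with its outer end at crop (207,302) and the axis at (352,289). That gives a shaft yaw of about -0.335 and an axis near (0.5254,-0.0335). Next I'm going to the blade.

Call:
move_arm:
  rows:
    - {"translation": [3, -0.6, 0], "rot": [0, 0, 5], "hand": 0}
    - {"translation": [6.5, -1.3, 0], "rot": [0, 0, 10], "hand": 0}
    - {"translation": [10, -2, 0], "rot": [0, 0, 16], "hand": 0}
    - {"translation": [13.5, -2.6, 0], "rot": [0, 0, 22], "hand": 0}
    - {"translation": [17, -3.3, 0], "rot": [0, 0, 28], "hand": 0}
    - {"translation": [20.5, -4, 0], "rot": [0, 0, 34], "hand": 0}
    - {"translation": [24, -4.7, 0], "rot": [0, 0, 40], "hand": 0}
    - {"translation": [27, -5.3, 0], "rot": [0, 0, 43.6], "hand": 0}

```text
t: 13.12
eef_pos: [0.4908, -0.2406, 0.2481]
ee_rot: [-3.141, 0.001, -2.759]
force: [-0.1, 0.4, 0.4]
width: 0.0873
gripper_force: 0.0
```

```bash
cat > blade.py <<'E'
from h import *
T,im,d=grab('wrist','wb.png'); W=cloud('wrist',T,d)
print('fin',find('blade_fin','wrist',T),'blade',find('blade','wrist',T))
m=(np.hypot(W[...,0]-.4637,W[...,1]+.3469)<.06)&(W[...,2]>.112)&(W[...,2]<.14)
P=W[m].astype(np.float32)
if len(P)>10:
    print(len(P),P.mean(0),cv2.minAreaRect(P[:,:2])); e=np.linalg.svd(P[:,:2]-P[:,:2].mean(0),full_matrices=False)[2][0];print('yaw',np.arctan(e[1]/e[0]))
delta(.4637,-.3469,.105,-2.76)
E
python3 blade.py
```

```text
fin [(0.96, [0.4689, -0.3509, 0.1096])] blade [(0.74, [0.4647, -0.3466, 0.0026])]Traceback (most recent call last):
  File "blade.py", line 7, in <module>
    print(len(P),P.mean(0),cv2.minAreaRect(P[:,:2])); e=np.linalg.svd(P[:,:2]-P[:,:2].mean(0),full_matrices=False)[2][0];print('yaw',np.arctan(e[1]/e[0]))
                           ~~~~~~~~~~~~~~~^^^^^^^^^
cv2.error: OpenCV(4.12.0) /io/opencv/modules/imgproc/src/convhull.cpp:143: error: (-215:Assertion failed) total >= 0 && (depth == CV_32F || depth == CV_32S) in function 'convexHull'
```

```bash
sed -i 's/cv2.minAreaRect(P\[:,:2\])/cv2.minAreaRect(P[:,:2].copy())/' blade.py; python3 blade.py
```

```text
fin [(0.7, [0.4645, -0.3488, 0.1098]), (0.63, [0.4867, -0.3447, -0.002]), (0.45, [0.5265, -0.0352, 0.0006])] blade [(0.83, [0.4664, -0.3465, -0.0003])]
944 [ 0.4650908  -0.34593916  0.12078396] ((0.4656944274902344, -0.34719187021255493), (0.04965651035308838, 0.01686069928109646), 21.908227920532227)
yaw 0.3851054
pos [ 0.4917 -0.2382  0.2477] yaw [-3.1415e+00  4.0000e-04 -2.7532e+00] shift cm [ 6.72 -9.   14.27]
rot deg [-0.    0.02  0.39]
```

Call:
move_arm:
  rows:
    - {"translation": [2, -2.7, 1], "rot": [0, 0, 0], "hand": 0}
    - {"translation": [4, -5.4, 2], "rot": [0, 0, 0], "hand": 0}
    - {"translation": [6, -8, 3.5], "rot": [0, 0, 0], "hand": 0}
    - {"translation": [6.6, -9.05, 5.5], "rot": [0, 0, 0], "hand": 0}
    - {"translation": [6.6, -9.05, 7], "rot": [0, 0, 0], "hand": 0}
    - {"translation": [6.6, -9.05, 7], "rot": [0, 0, 0], "hand": 0}
    - {"translation": [6.6, -9.05, 7], "rot": [0, 0, 0], "hand": 0}

```text
t: 14.0
eef_pos: [0.4647, -0.3464, 0.1772]
ee_rot: [3.141, -0.001, -2.753]
force: [-0.0, 0.2, 1.0]
width: 0.0874
gripper_force: 0.0
```

```bash
python3 blade.py; python3 -c "
from h import *
delta(.465,-.347,.105,.384-np.pi)"
```

```text
fin [(0.73, [0.5296, -0.0324, 0.1913]), (0.69, [0.4661, -0.3518, 0.1095])] blade [(0.75, [0.4626, -0.3466, -0.0011])]
1426 [ 0.46345106 -0.34841937  0.12126744] ((0.46528708934783936, -0.3476963937282562), (0.049491047859191895, 0.015493740327656269), 22.101451873779297)
yaw 0.37982687
pos [ 0.4658 -0.3467  0.1791] yaw [-3.1400e+00  1.5000e-03 -2.7526e+00] shift cm [0.21 0.07 7.41]
rot deg [-0.09  0.08  0.42]
pos [ 0.4658 -0.3467  0.1791] yaw [-3.1400e+00  1.5000e-03 -2.7526e+00] shift cm [0.1  0.01 7.41]
rot deg [-0.09  0.08  0.28]
```

Call:
move_arm:
  rows:
    - {"translation": [0, 0, 2.5], "rot": [0, 0, 0.3], "hand": 0}
    - {"translation": [0, 0, 5], "rot": [0, 0, 0.3], "hand": 0}
    - {"translation": [0, 0, 7.2], "rot": [0, 0, 0.3], "hand": 0}
    - {"translation": [0, 0, 7.2], "rot": [0, 0, 0.3], "hand": 0}
    - {"translation": [0, 0, 7.2], "rot": [0, 0, 0.3], "hand": 0.5}
    - {"translation": [0, 0, 7.2], "rot": [0, 0, 0.3], "hand": 1}
    - {"translation": [0, 0, 7.2], "rot": [0, 0, 0.3], "hand": 1}
    - {"translation": [0, 0, 7.2], "rot": [0, 0, 0.3], "hand": 1}
  squeeze: 40

```text
t: 14.82
eef_pos: [0.4656, -0.3475, 0.1073]
ee_rot: [-3.14, 0.002, -2.759]
force: [-0.7, -1.3, 0.2]
width: 0.0662
gripper_force: 0.0
```

Call:
move_arm:
  rows:
    - {"translation": [0, 0, 0], "rot": [0, 0, 0], "hand": 1}
    - {"translation": [0, 0, 0], "rot": [0, 0, 0], "hand": 1}
    - {"translation": [0, 0, 0], "rot": [0, 0, 0], "hand": 1}
    - {"translation": [0, 0, 0], "rot": [0, 0, 0], "hand": 1}
    - {"translation": [0, 0, 0], "rot": [0, 0, 0], "hand": 1}
    - {"translation": [0, 0, 0], "rot": [0, 0, 0], "hand": 1}
    - {"translation": [0, 0, 0], "rot": [0, 0, 0], "hand": 1}
    - {"translation": [0, 0, 0], "rot": [0, 0, 0], "hand": 1}

```text
t: 15.48
eef_pos: [0.4646, -0.3472, 0.1055]
ee_rot: [3.142, -0.0, -2.76]
force: [0.4, -0.7, -1.4]
width: 0.016
gripper_force: 40.0
```

Call:
move_arm:
  rows:
    - {"translation": [0, 0, -1], "rot": [0, 0, 0], "hand": 1}
    - {"translation": [0, 0, -3], "rot": [0, 0, 0], "hand": 1}
    - {"translation": [0, 0, -6], "rot": [0, 0, 0], "hand": 1}
    - {"translation": [0, 0, -9.5], "rot": [0, 0, 0], "hand": 1}
    - {"translation": [0, 0, -13], "rot": [0, 0, 0], "hand": 1}
    - {"translation": [0, 0, -16.5], "rot": [0, 0, 0], "hand": 1}
    - {"translation": [0, 0, -20], "rot": [0, 0, 0], "hand": 1}
    - {"translation": [0, 0, -23], "rot": [0, 0, 0], "hand": 1}

```text
t: 16.15
eef_pos: [0.4642, -0.3471, 0.3389]
ee_rot: [-3.14, 0.001, -2.76]
force: [0.4, -0.8, -1.2]
width: 0.0157
gripper_force: 40.0
```

Call:
move_arm:
  rows:
    - {"translation": [-1, 1.5, 0], "rot": [0, 0, 3], "hand": 1}
    - {"translation": [-2.5, 3.9, 0], "rot": [0, 0, 8], "hand": 1}
    - {"translation": [-4.2, 6.5, 0], "rot": [0, 0, 13], "hand": 1}
    - {"translation": [-6, 9.3, 0], "rot": [0, 0, 18], "hand": 1}
    - {"translation": [-7.8, 12.1, 0], "rot": [0, 0, 24], "hand": 1}
    - {"translation": [-9.6, 14.9, 0], "rot": [0, 0, 30], "hand": 1}
    - {"translation": [-11.4, 17.7, 0], "rot": [0, 0, 36], "hand": 1}
    - {"translation": [-13.2, 20.5, 0], "rot": [0, 0, 41.1], "hand": 1}

```text
t: 16.82
eef_pos: [0.5103, -0.1062, 0.3362]
ee_rot: [3.141, 0.0, 2.801]
force: [-0.3, -0.4, -2.7]
width: 0.0159
gripper_force: 40.0
```

```bash
python3 -c "
from h import *
delta(.5254,-.0335,.335,-.335-np.pi)"
```

```text
pos [ 0.5103 -0.1062  0.3362] yaw [3.1413e+00 1.0000e-04 2.8005e+00] shift cm [1.   7.36 0.12]
rot deg [ 0.02  0.   -0.35]
```

Call:
move_arm:
  rows:
    - {"translation": [0.4, 2.6, 0], "rot": [0, 0, 0], "hand": 1}
    - {"translation": [0.7, 5.2, 0], "rot": [0, 0, 0], "hand": 1}
    - {"translation": [1, 6.8, 0], "rot": [0, 0, 0], "hand": 1}
    - {"translation": [1, 7.3, 0], "rot": [0, 0, 0], "hand": 1}
    - {"translation": [1, 7.3, 0], "rot": [0, 0, 0], "hand": 1}
    - {"translation": [1, 7.3, 0], "rot": [0, 0, 0], "hand": 1}
    - {"translation": [1, 7.3, 0], "rot": [0, 0, 0], "hand": 1}

```text
t: 17.4
eef_pos: [0.5251, -0.0364, 0.3357]
ee_rot: [-3.141, -0.0, 2.805]
force: [1.1, 0.2, -1.8]
width: 0.0158
gripper_force: 40.0
```

Run:
```python
from h import *
delta(.5254,-.0335,.335,-.335-np.pi)
for n in('top','scene','wrist'):
    T,im,d=grab(n,n+'5.png'); print(n,[(l,find(l,n,T)) for l in('blade','blade_slot','blade_fin','shaft')])
```

```text
pos [ 0.5251 -0.0364  0.3357] yaw [-3.1414e+00 -1.0000e-04  2.8054e+00] shift cm [0.06 0.28 0.07]
rot deg [-0.01 -0.01 -0.07]
top [('blade', [(0.44, [0.5248, -0.0384, 0.228])]), ('blade_slot', [(0.41, [0.5307, -0.0323, -0.0016])]), ('blade_fin', []), ('shaft', [(0.45, [0.5256, -0.0355, 0.0507])])]
scene [('blade', [(0.92, [0.5241, -0.0389, 0.2297])]), ('blade_slot', [(0.94, [0.5418, -0.0434, 0.2306])]), ('blade_fin', [(0.7, [0.5224, -0.0392, 0.3374])]), ('shaft', [(0.55, [0.5281, -0.0328, 0.053]), (0.26, [0.7044, -0.2917, 0.002])])]
wrist [('blade', [(0.7, [0.5264, -0.0367, 0.2286])]), ('blade_slot', [(0.21, [0.5235, -0.0369, -0.0013])]), ('blade_fin', []), ('shaft', [(0.61, [0.5254, -0.0383, 0.0555])])]
```

View pics/scene5.png

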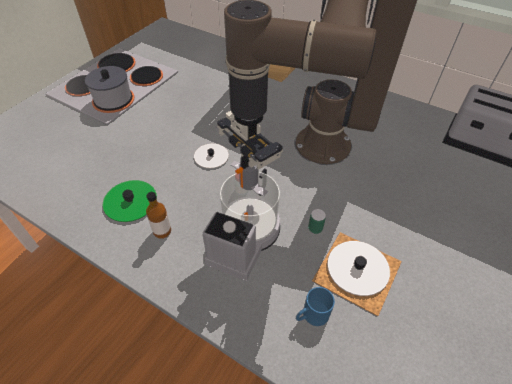

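The scene shows the lid centred on the mat at (358,268) and the blade held upright over the bowl at (248,180). I'm lowering it to just above the shaft tip.

Call:
move_arm:
  rows:
    - {"translation": [0.05, 0.25, 0], "rot": [0, 0, 0], "hand": 1}
    - {"translation": [0.05, 0.25, 0.5], "rot": [0, 0, 0], "hand": 1}
    - {"translation": [0.05, 0.25, 2], "rot": [0, 0, 0], "hand": 1}
    - {"translation": [0.05, 0.25, 4], "rot": [0, 0, 0], "hand": 1}
    - {"translation": [0.05, 0.25, 6.5], "rot": [0, 0, 0], "hand": 1}
    - {"translation": [0.05, 0.25, 8.5], "rot": [0, 0, 0], "hand": 1}
    - {"translation": [0.05, 0.25, 9.5], "rot": [0, 0, 0], "hand": 1}
    - {"translation": [0.05, 0.25, 9.5], "rot": [0, 0, 0], "hand": 1}

```text
t: 18.82
eef_pos: [0.5244, -0.0332, 0.2381]
ee_rot: [-3.139, -0.004, 2.806]
force: [0.2, 0.7, -2.6]
width: 0.0159
gripper_force: 40.0
```

```bash
python3 -c "
from h import *
delta(.5254,-.0335,.1605,-.335-np.pi)
print(arm.get_state()['force'])"
```

```text
pos [ 0.5244 -0.0332  0.2381] yaw [-3.1394 -0.0039  2.8059] shift cm [-0.14  0.02  7.76]
rot deg [-0.13 -0.22 -0.04]
[ 0.17176968  0.74269031 -2.61523969]
```

Call:
move_arm:
  rows:
    - {"translation": [0, 0, 0.7], "rot": [0, 0, 0], "hand": 1}
    - {"translation": [0, 0, 1.4], "rot": [0, 0, 0], "hand": 1}
    - {"translation": [0, 0, 2.1], "rot": [0, 0, 0], "hand": 1}
    - {"translation": [0, 0, 2.8], "rot": [0, 0, 0], "hand": 1}
    - {"translation": [0, 0, 3.3], "rot": [0, 0, 0], "hand": 1}
    - {"translation": [0, 0, 3.3], "rot": [0, 0, 0], "hand": 1}
    - {"translation": [0, 0, 3.3], "rot": [0, 0, 0], "hand": 1}

```text
t: 19.4
eef_pos: [0.5256, -0.0331, 0.2074]
ee_rot: [-3.141, -0.0, 2.806]
force: [0.9, -0.3, -1.8]
width: 0.0158
gripper_force: 40.0
```

Call:
move_arm:
  rows:
    - {"translation": [0, 0, 0.4], "rot": [0, 0, 0], "hand": 1}
    - {"translation": [0, 0, 0.7], "rot": [0, 0, 0], "hand": 1}
    - {"translation": [0, 0, 1], "rot": [0, 0, 0], "hand": 1}
    - {"translation": [0, 0, 1.3], "rot": [0, 0, 0], "hand": 1}
    - {"translation": [0, 0, 1.5], "rot": [0, 0, 0], "hand": 1}
    - {"translation": [0, 0, 1.5], "rot": [0, 0, 0], "hand": 1}

```text
t: 19.9
eef_pos: [0.5254, -0.0331, 0.192]
ee_rot: [-3.141, -0.001, 2.806]
force: [-0.8, 0.3, -1.8]
width: 0.016
gripper_force: 40.0
```

Call:
move_arm:
  rows:
    - {"translation": [0, 0, 0.5], "rot": [0, 0, 0], "hand": 1}
    - {"translation": [0, 0, 1], "rot": [0, 0, 0], "hand": 1}
    - {"translation": [0, 0, 1.5], "rot": [0, 0, 0], "hand": 1}
    - {"translation": [0, 0, 2], "rot": [0, 0, 0], "hand": 1}
    - {"translation": [0, 0, 2.5], "rot": [0, 0, 0], "hand": 1}
    - {"translation": [0, 0, 2.8], "rot": [0, 0, 0], "hand": 1}
    - {"translation": [0, 0, 3], "rot": [0, 0, 0], "hand": 1}
    - {"translation": [0, 0, 3], "rot": [0, 0, 0], "hand": 1}

```text
t: 20.57
eef_pos: [0.5255, -0.0331, 0.162]
ee_rot: [-3.141, -0.001, 2.806]
force: [0.3, 0.7, -2.6]
width: 0.0162
gripper_force: 40.0
```

Down the key freely. Now to release it and rise clear.

Call:
move_arm:
  rows:
    - {"translation": [0, 0, 0.1], "rot": [0, 0, 0], "hand": 1}
    - {"translation": [0, 0, 0.1], "rot": [0, 0, 0], "hand": 0.5}
    - {"translation": [0, 0, 0.1], "rot": [0, 0, 0], "hand": 0.5}
    - {"translation": [0, 0, 0.1], "rot": [0, 0, 0], "hand": 0.4}
    - {"translation": [0, 0, 0.1], "rot": [0, 0, 0], "hand": 0.4}
    - {"translation": [0, 0, 0.1], "rot": [0, 0, 0], "hand": 0.4}
    - {"translation": [0, 0, 0.1], "rot": [0, 0, 0], "hand": 0.4}
    - {"translation": [0, 0, 0.1], "rot": [0, 0, 0], "hand": 0.4}

```text
t: 21.23
eef_pos: [0.5257, -0.0331, 0.1617]
ee_rot: [3.142, 0.0, 2.806]
force: [0.1, -1.1, -0.6]
width: 0.0517
gripper_force: 0.0
```

Call:
move_arm:
  rows:
    - {"translation": [0, 0, -1], "rot": [0, 0, 0], "hand": 0.4}
    - {"translation": [0, 0, -3], "rot": [0, 0, 0], "hand": 0.4}
    - {"translation": [0, 0, -6], "rot": [0, 0, 0], "hand": 0.4}
    - {"translation": [0, 0, -9], "rot": [0, 0, 0], "hand": 0.4}
    - {"translation": [0, 0, -12], "rot": [0, 0, 0], "hand": 0.4}
    - {"translation": [0, 0, -15], "rot": [0, 0, 0], "hand": 0.4}
    - {"translation": [0, 0, -16], "rot": [0, 0, 0], "hand": 0.4}
    - {"translation": [0, 0, -16], "rot": [0, 0, 0], "hand": 0.4}

```text
t: 21.9
eef_pos: [0.527, -0.0331, 0.3258]
ee_rot: [3.139, 0.006, 2.806]
force: [-0.6, -0.4, 0.3]
width: 0.0524
gripper_force: 0.0
```

Run:
```python
from h import *
print(arm.get_state())
for n in('top','scene','wrist'):
    T,im,d=grab(n,n+'6.png'); W=cloud(n,T,d); print(n,[(l,find(l,n,T)) for l in('blade','blade_fin','lid','jar','tin')])
    m=(np.hypot(W[...,0]-.5254,W[...,1]+.0335)<.05)&(W[...,2]>.15)&(W[...,2]<.25)
    if m.sum(): print('fin top',m.sum(),np.percentile(W[m][:,2],[50,90]))
```

```text
{'t': 21.9, 'q': array([ 3.09867458e-01,  6.48699414e-02, -1.73674323e-01,  1.08881528e-03,
       -1.32591143e+00, -2.21632760e+00]), 'qd': array([ 0.00026041,  0.03024755, -0.07308385, -0.02193592,  0.0511498 ,
        0.00091397]), 'joint_efforts': array([ 5.53381280e-02, -3.55432534e+01,  3.06461477e+01,  7.14782283e+00,
       -6.18686434e-01, -2.78383468e-04]), 'eef_pos': array([ 0.5270077 , -0.03305708,  0.3257608 ]), 'ee_rot': array([3.13862314, 0.00570117, 2.80618101]), 'force': array([-0.59404366, -0.43794931,  0.32807907]), 'moment': array([-0.01707066, -0.17343602,  0.01796887]), 'gripper_force': 0.0, 'width': 0.052402051118147976}
top [('blade', [(0.65, [0.5234, -0.0342, 0.0557])]), ('blade_fin', [(0.63, [0.524, -0.0317, 0.1619]), (0.57, [0.4, -0.149, 0.0008])]), ('lid', [(0.88, [0.6634, -0.47, -0.0004]), (0.68, [0.3105, -0.3601, -0.0012])]), ('jar', [(0.72, [0.3988, -0.1503, 0.0006]), (0.56, [0.4085, 0.1574, -0.0015]), (0.42, [0.5416, -0.0401, 0.0536])]), ('tin', [(0.91, [0.4082, 0.1613, -0.0033])])]
fin top 39 [0.17509888 0.17809806]
scene [('blade', [(0.9, [0.523, -0.0328, 0.056])]), ('blade_fin', [(0.82, [0.5235, -0.0324, 0.1615]), (0.28, [0.5182, -0.0323, -0.0051])]), ('lid', [(0.9, [0.6645, -0.4718, 0.0015]), (0.74, [0.4842, 0.3515, 0.0075]), (0.66, [0.3097, -0.3595, 0.0027])]), ('jar', []), ('tin', [(0.56, [0.4036, 0.1654, 0.0004])])]
fin top 130 [0.17286224 0.17748661]
wrist [('blade', [(0.89, [0.5266, -0.0322, 0.0539])]), ('blade_fin', [(0.69, [0.5252, -0.034, 0.1638])]), ('lid', [(0.82, [0.4823, 0.3556, 0.0068]), (0.67, [0.3119, -0.3574, 0.0035])]), ('jar', [(0.76, [0.403, -0.1495, 0.0039])]), ('tin', [(0.74, [0.4109, 0.1693, 0.0023])])]
fin top 792 [0.17644322 0.1773438 ]
```

View pics/wrist6.png

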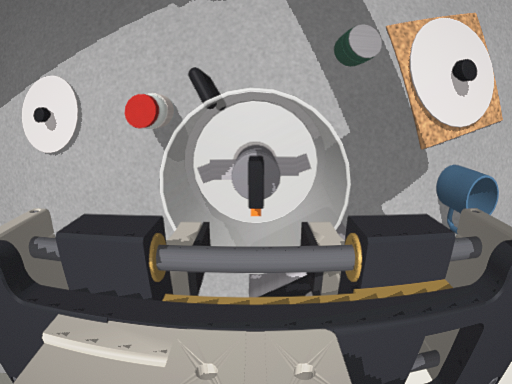

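The fin top is at 0.177 m, which is the home height. In the picture the blade stands upright in the bowl at (255,180), the lid lies on the mat at (460,70), and the jar, tin and mug are untouched.

```bash
python3 -c "
from station import arm
print(arm.job_done())"
```

```text
the job is handed in; nothing more can be done
None
```

The job is handed in, though no verdict came back: the lid lies knob up in the middle of the cork mat, the blade is keyed fully home on the shaft, the gripper has let go and is clear of everything, and the jar, tin and mug looked undisturbed at the end (the sauce bottle was not rechecked after the blade went in).

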